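# Clamp a meter in the test fixture

## Robot

A 6-joint arm with a two-finger parallel gripper is mounted at the origin on the work surface. World frame = base frame: x ahead of the robot, y to its left, z up, the work surface at z = 0. Lengths are in mm, angles in degrees, forces in N, time in s.
With the tool pointing down it reaches from about 300 to 850 mm from the base axis. Payload 4.2 kg.
Tool frame: the origin (TCP) lies midway between the tips of the shut fingers; the grasp point (between the pads) lies 19 mm behind it (env.grip_point_offset is the distance from the TCP to the grasp point, in mm); z points along the fingers, x is the direction in which the jaws open and shut, and the axes are right-handed (so a half turn about z gives the same grasp; the last joint's range is limited). The gripper opens to 91 mm and grips with 3 to 60 N. Pads are 32 mm wide; open, the fingers measure 118 mm over their backs; the gripper's body (76 mm by 178 mm) begins 60 mm behind the grasp point.
Start: joints at [-68.297, 18.312, 89.639, -0, 72.044, -1.146], TCP at [223.284, -529.894, 213.976] pointing down, gripper open.
Joint ranges: [-177.97, 177.97], [-48.28, 115.42], [12.27, 149.76], [-77.06, 257.06], [2.81, 150.46], [-146.56, 146.56]. Speed limits (degrees/s): [147.25, 147.25, 180, 180, 180, 180].

## Interface

Orientations are given as [roll, pitch, yaw] about the fixed x, y, z axes, in that order (R = Rz(yaw) Ry(pitch) Rx(roll)).
In Python, from workcell import env gives the robot as it stands.
- The arm moves only by the shell command python3 -m pendant 'ROWS' [FORCE]. ROWS is JSON, a list of rows, each an object with "xyz": the shift along the tool's x, y, z in m, a list of three; "roll": the turn about the tool's z in degrees; "jaw": the closure, from 0 (fully open) to 1 (shut). A call has exactly 8 rows; each row is the pose to reach, as a shift and turn from the pose commanded when the call began, along the tool's axes at that moment; what a row does not reach only later rows make up. A row lasts 1/8 s, in which the tool goes at most 62.5 mm and 10.7 degrees, less where a joint would pass 70% of its speed; a pose out of reach is approached as far as the arm can. A call with a gripper value outside its range is refused whole. The fingers move at their own pace and stop on an object; FORCE is the grip in N (left out, the last holds). Time passes only in rows, so rows that repeat a pose let the fingers close, or fill a call up. It gives the time, the measured TCP pose, the force and the opening at its end, in the units of the state.
- env.state(): the state, without advancing time (a new reading comes with each control period).
- env.grab_frame(name): name is "scene" or "side" or "wrist"; returns (picture, depth): 400x640x3 uint8, blue, green, red; 400x640 float32, mm along the optical axis (not along the pixel's ray), 0 where there is no reading.
- env.camera_params(name): a dict with "camera_matrix" (3x3 intrinsics, pixels), "cam_to_world" (4x4, takes a point from camera to world coordinates); the wrist camera has in their place "hand_eye" (4x4, takes a point from camera to tool coordinates, whose origin is the TCP and whose axes are the tool frame's). Camera axes: x right, y up, looking along -z (the intrinsics and any distortion apply to the point x, -y, -z); pixel columns grow to the right and rows downward; lengths in mm; the calibration is good to about 2 mm. A picture is of the moment at which its call begins: read the wrist's pose just before it. camera_params takes no time and is no camera call.
- env.job_done(): hands the job in, once; it reports no verdict.
The state is a dict: "time_s": time; "qpos": joint angles; "qvel": joint speeds; "effort": joint torques, N m; "ee_pos": TCP position; "ee_rot": TCP orientation; "force": force on the tool from outside, world axes, zero at the start; "torque": the same for the moment, N m; "gripper_width": finger opening in mm.
Only numpy, scipy, OpenCV 4.12 (cv2) and the standard library are available. Lean on these libraries where they do the work, as an engineer would, in place of code of your own. Each camera call takes 0.05 s, during which the arm holds its last target. There are 200 camera calls.

## Task

Clamp the meter in the test fixture: with the outside of a finger, swing the yellow strap over it until the slot is fully home on the stud, then push the red cam lever fully down so that the strap presses the meter onto its contacts. Only push these parts: do not press on the meter itself or lift it out, and leave the loose things on the bench alone.

Things in the scene. Friction and masses are not known exactly. Their poses are not given: they have to be found in the camera images.
- fixture: fixture fixed to the bench: aluminium plate 170 (x) x 190 (y) x 16 mm, black nest in the middle, blue socket block (46 mm high) along its +x edge. Origin: centre of the plate's underside, z up. In its axes the strap's pivot post stands at (0, +60) mm and the steel stud with the red cam lever at (0, -60) mm. With the lever down the cam stands in the way of the strap
- strap: yellow bar 28 mm wide, 10 mm thick (top 93 mm above the bench), rubber pad below, side-open slot in its free end for the stud; reaches 29 mm behind its pivot and 138 mm beyond. Origin: on the pivot axis at bench height; it runs along its own -y, the slot opens to its own +x. Clears the meter by 1.3 mm; sprung, it can be pressed down a few mm
- strap_pivot (a point): point on the pivot post's axis at the height of the strap's top face (93 mm above the bench); a nut 26 mm across and 10 mm high stands over it
- strap_peg (a point): foot of the black finger peg on the strap: round, 12 mm diameter, standing 30 mm up from the strap's top face, on the strap's centre line 60 mm from the pivot. This point lies on the strap's top face (93 mm above the bench)
- strap_swing (a joint): strap angle about the upright pivot post, rad: 0 = fully home over the meter, stud in the slot (hard stop); grows as it is swung out, at most 2.1. Seen from above, closing turns it anticlockwise; at 1.57 it points along the fixture's -x, at 0 along its -y. Light friction (1 to 2 N at the peg); stays where it is left
- stud (a point): point on the clamp stud's axis (11 mm diameter) at the height of the strap's top face
- lever_pin (a point): point on the cam lever's pivot pin, on the stud's axis about 112 mm above the bench; the pin lies along the fixture's y
- lever_tip (a point): end of the red lever's handle, on its centre line, 80 mm from the pin. The handle is a bar 20 mm wide (along the pin) and 9 mm thick, red from 12 to 80 mm from the pin
- lever (a joint): cam lever angle, rad: 0 = fully open, handle up, leaning 0.35 rad from upright to the fixture's -x; grows as the handle is pushed over to -x and down; 1.22 = handle level, 1.25 = hard stop (clamped). Takes about 2 to 6 N near the tip; stays where it is left
- contact_seat (a joint): how far the sprung contact block under the meter is pressed down, m: 0 = up (meter only resting on it), about 0.0014 when clamped
- meter: grey and white rail-mount meter in the nest, loose, 90 (x) x 54 (y) x 50 mm high, front up: grey body 32 mm high, white raised front 45 mm wide (x) over the middle. Origin: centre of its underside, 28 mm above the bench; z up. About 1 mm play in the nest
- spare: bystander: a second meter module of the same make, standing on the bench beside the fixture. Origin: centre of its underside
- cleaner: bystander: small amber bottle with a black cap, 38 mm diameter, 110 mm high. Origin: centre of its underside
- tape: bystander: blue roll, 68 mm diameter, 19 mm high, lying flat. Origin: centre of its underside
- screwdriver: bystander: screwdriver with orange handle, 170 mm long, lying on the bench along its own x, handle to its -x
Things that resemble listed ones, but are neither listed nor needed, are in the scene too. Leave any green look-alike of the meter alone.

How it is judged (in metres and radians):
On the way, in this order (a step that is already met when the one before it is completed fails the run):
1. the strap is swung fully home onto the stud while the cam lever is still open (value of joint strap_swing below 0.04 rad and value of joint lever below 0.5 rad), for 0.2 s.
2. the cam lever is pushed fully down and the meter is pressed onto its contacts (value of joint lever above 1.12 rad and value of joint contact_seat above 0.001 m and value of joint strap_swing below 0.04 rad), for 0.2 s.
At the end, for the whole second after the job is handed in: strap home on the stud (within 0.04 rad), lever down (above 1.12 rad), strap pressing the meter with over 3 N and at least 1 mm down on its contacts, meter level in its nest (within 8 mm, 0.06 rad), the loose things within 20 mm of where they stood (all of step 2 and contact force between strap and meter above 3 N and distance of meter from where it was at the start of the episode below 0.008 m and angle between meter's own z axis and vertical below 0.06 rad and distance of each of spare, cleaner, tape, screwdriver from where it was at the start of the episode below 0.02 m); the robot touches nothing.
It fails at once if the meter is lifted or pushed out of its nest (distance of meter from where it was at the start of the episode above 0.01 m).
It fails at once if the robot presses on the meter itself (more than 3 N) (contact force between any of the fingers, the arm and meter above 3 N).
It fails at once if a loose thing on the bench is lifted, carried or pushed away (more than 25 mm) (distance of any of spare, cleaner, tape, screwdriver from where it was at the start of the episode above 0.025 m).
It also fails if it takes over 45 s, if anything falls off the work surface, if the arm or the gripper's body presses on something with over 40 N, if the wrist force passes 120 N, or if a joint passes its speed limit or range.

## Working session

There is one attempt and no reset: what is moved stays moved. The work goes in short steps, Python scripts to look and compute and a shell command to move; the robot and the scene stay as the last step left them, time stands still between calls to the robot, and variables do not carry over. Pictures are saved under pics/ and viewed, about 8 in all and at most 12, crops included, and the job is handed in when it is done.

```bash
ls; mkdir -p pics
cat > h.py <<'E'
import numpy as np, cv2
from workcell import env
from scipy.spatial.transform import Rotation as R
def grab(n):
    s=env.state(); im,d=env.grab_frame(n); p=env.camera_params(n)
    if 'cam_to_world' in p: T=np.array(p['cam_to_world'])
    else:
        W=np.eye(4); W[:3,:3]=R.from_euler('xyz',s['ee_rot'],degrees=True).as_matrix(); W[:3,3]=s['ee_pos']; T=W@np.array(p['hand_eye'])
    return im,d,np.array(p['camera_matrix']),T
def cloud(d,K,T):
    v,u=np.mgrid[:d.shape[0],:d.shape[1]]
    P=np.stack([(u-K[0,2])/K[0,0]*d,-(v-K[1,2])/K[1,1]*d,-d],-1)
    return P@T[:3,:3].T+T[:3,3]
def ray(px,z,K,T):
    r=T[:3,:3]@np.array([(px[0]-K[0,2])/K[0,0],-(px[1]-K[1,2])/K[1,1],-1]); o=T[:3,3]
    return o+r*(z-o[2])/r[2]
E
python3 - <<'E'
from h import *
s=env.state(); print(s)
for n in ['scene','side','wrist']:
    im,d,K,T=grab(n); cv2.imwrite(f'pics/{n}0.png',im); np.savez(f'{n}0.npz',im=im,d=d,K=K,T=T); print(n,T.round(2).tolist(),K.tolist(),list(env.camera_params(n)))
E
```

```text
pics
{'time_s': 0.0, 'qpos': array([-6.82946191e+01,  1.83548371e+01,  8.97053839e+01, -1.56111544e-04,
        7.20445606e+01, -1.14491049e+00]), 'qvel': array([ 0.02487294,  0.14324878, -0.0109803 ,  0.05187463,  0.04849973,
       -0.0521853 ]), 'effort': array([-1.84327262e-03, -4.12468743e+01, -2.31974906e+01,  7.23234541e-02,
        4.54866921e-02, -1.40999095e-04]), 'ee_pos': array([ 223.11168584, -529.40900147,  213.09517495]), 'ee_rot': array([-1.79998055e+02,  1.04763628e-01, -6.71496586e+01]), 'force': array([-0.84902822, -1.07794937,  0.47368887]), 'torque': array([-0.04490879, -0.01105288,  0.01315348]), 'gripper_width': 91.08752953737353}
scene [[-0.52, -0.5, 0.69, 1122.01], [0.85, -0.3, 0.43, 401.68], [-0.0, 0.81, 0.59, 619.51], [0.0, 0.0, 0.0, 1.0]] [[427.3229596953674, 0.0, 317.23819153126726], [0.0, 427.3229596953674, 197.49740082832014], [0.0, 0.0, 1.0]] ['camera_matrix', 'cam_to_world']
side [[-0.98, 0.11, -0.17, 426.58], [-0.2, -0.58, 0.79, 739.45], [-0.01, 0.81, 0.59, 624.48], [0.0, 0.0, 0.0, 1.0]] [[447.21517139492795, 0.0, 315.904226705323], [0.0, 447.21517139492795, 198.60505497039975], [0.0, 0.0, 1.0]] ['camera_matrix', 'cam_to_world']
wrist [[0.39, 0.89, 0.23, 287.7], [-0.92, 0.38, 0.1, -503.45], [-0.0, -0.25, 0.97, 384.08], [0.0, 0.0, 0.0, 1.0]] [[316.78210504475084, 0.0, 318.6811709516959], [0.0, 316.78210504475084, 199.0994545592738], [0.0, 0.0, 1.0]] ['camera_matrix', 'hand_eye']
```

View pics/scene0.png

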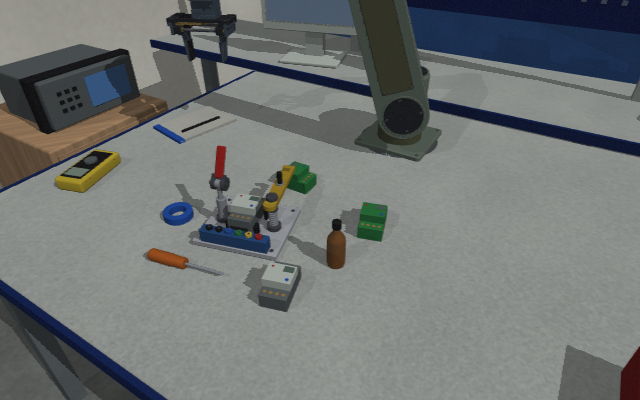

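View pics/side0.png

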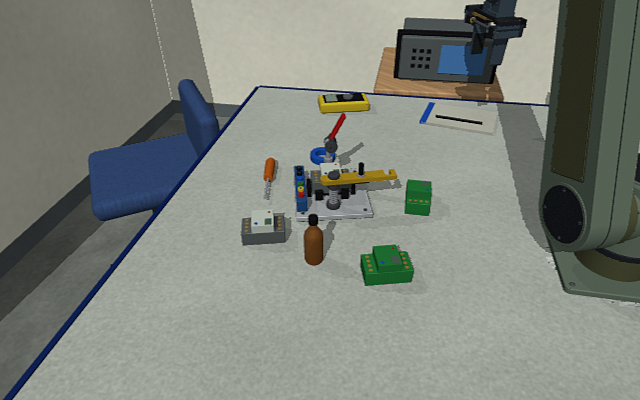

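The scene view shows the fixture around (250,222), the yellow strap from its nut at (270,198) to its tip at (293,168), the red lever at (220,160) and the blue socket block at (235,238). The side view shows the strap's nut at (333,175), its tip at (397,175) and the lever at (337,125). There are two green look-alikes, one of them just beyond the strap's tip. The yellow multimeter at scene (88,170) and side (344,102) is not the strap: it lies on its own, away from the fixture.

Run:
```python
from h import *
for n in ['scene','side']:
    z=np.load(n+'0.npz'); im,d,K,T=[z[k] for k in('im','d','K','T')]
    P=cloud(d,K,T); hsv=cv2.cvtColor(im,cv2.COLOR_BGR2HSV); np.set_printoptions(suppress=True,precision=1)
    H,S,V=[hsv[...,i].astype(int) for i in range(3)]
    ok=(d>0)&(P[...,0]>250)&(P[...,0]<900)&(abs(P[...,1])<500)
    for c,m in dict(yellow=(H>18)&(H<32)&(S>150)&(V>70),red=((H<6)|(H>174))&(S>150)&(V>60),blue=(H>100)&(H<125)&(S>120)&(V>50),green=(H>45)&(H<80)&(S>120)).items():
        nn,L,st,ce=cv2.connectedComponentsWithStats((m&ok).astype(np.uint8))
        for i in range(1,nn):
            if st[i,4]<40: continue
            q=P[L==i]; print(n,c,st[i],'med',np.median(q,0),'lo',np.percentile(q,2,0),'hi',np.percentile(q,98,0))
            if c in('yellow','red'):
                if c=='yellow': q=q[abs(q[:,2]-93)<4]
                if len(q)<20: continue
                m0=q.mean(0); v=np.linalg.svd(q-m0)[2][0]; t=(q-m0)@v
                print('   axis',v.round(3),'ends',m0+v*np.percentile(t,1),m0+v*np.percentile(t,99),len(q))
    # plate top z=16
    m=ok&(abs(P[...,2]-16)<3)&(V>110)&(S<40)&(P[...,0]>400)&(P[...,0]<750)
    nn,L,st,ce=cv2.connectedComponentsWithStats(m.astype(np.uint8)); i=1+st[1:,4].argmax()
    q=P[L==i][:,:2].astype(np.float32); r=cv2.minAreaRect(q); print(n,'plate',st[i],r,cv2.boxPoints(r).tolist())
s=cv2.imread('pics/scene0.png')[135:265,150:330]; t=cv2.imread('pics/side0.png')[100:230,260:440]
cv2.imwrite('pics/crop.png',np.vstack([cv2.resize(a,None,fx=3,fy=3,interpolation=2)[:300 if 0 else 390] for a in (s,t)])[:,:] if 0 else cv2.resize(np.hstack([s,t]),None,fx=2.2,fy=2.2,interpolation=cv2.INTER_CUBIC))
```

```text
scene yellow [263 165  32  47 451] med [515.4 -71.7  93.3] lo [ 430.3 -111.5   85.4] hi [585.  -41.5  96. ]
   axis [ 0.9  0.3 -0. ] ends [ 428.9 -100.2   93.4] [583.9 -47.4  93.3] 394
scene red [214 146  12  32 256] med [ 572.5 -178.9  156.1] lo [ 558.1 -188.8  127.3] hi [ 587.6 -168.9  184.1]
   axis [ 0.4  0.1 -0.9] ends [ 558.5 -182.5  184.6] [ 587.4 -175.2  126.4] 256
scene blue [163 202  30  24 525] med [ 630.2 -280.9   17.8] lo [ 596.5 -313.9    2.8] hi [ 658.6 -252.3   21.4]
scene blue [199 224  71  29 990] med [650.1 -95.3  39.2] lo [ 620.  -164.3   19.6] hi [672.4 -24.5  51.3]
scene green [287 163  29  31 519] med [ 387.1 -103.3   31.5] lo [ 349.  -130.3    4.4] hi [399.8 -80.1  51.8]
scene green [358 203  29  38 789] med [451.  122.7  34.1] lo [411.5  93.4   4.4] hi [475.3 150.9  52. ]
scene plate [192 205 109  53 909] ((573.7750854492188, -116.05687713623047), (171.6165313720703, 188.84078979492188), 15.912130355834961) [[465.3681640625, -48.77980041503906], [517.1412353515625, -230.38482666015625], [682.1820068359375, -183.33395385742188], [630.408935546875, -1.728927612
[... 403 characters left out ...]
  18 201] med [ 635.5 -275.    19.9] lo [ 600.8 -316.1    5.4] hi [ 653.1 -172.8   69.1]
side blue [294 166  13  46 287] med [630.4 -44.2  47.9] lo [ 612.4 -161.3   19.9] hi [664.7 -24.6  55.3]
side green [405 180  26  36 752] med [ 372.6 -103.    35.6] lo [ 346.5 -144.1    5.3] hi [397.  -80.4  54.1]
side green [ 361  245   52   41 1525] med [427.2 132.9  34.4] lo [379.8  88.3   5.5] hi [469.3 151.8  53.6]
side plate [295 190  78  30 780] ((560.31884765625, -69.1370849609375), (171.05563354492188, 95.34368896484375), 17.49226951599121) [[464.4169921875, -49.37740707397461], [493.0750732421875, -140.31216430664062], [656.220703125, -88.89675903320312], [627.5626220703125, 2.037994384765625]]
```

View pics/crop.png

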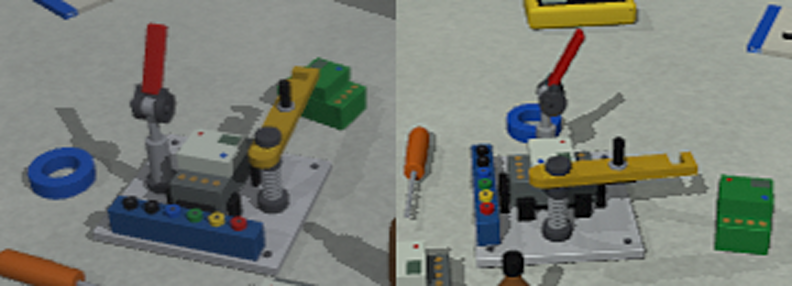

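Fixture centre is about (574,-116) with yaw about 16.5°. That puts the pivot near (557,-58), the peg near (500,-77), and the stud and lever pin near (591,-174). The strap is out by about 1.53 rad. The heights (93, 187) and lengths match the description. I move to the far side of the strap, staying high.

```bash
python3 -m pendant '[{"xyz":[-0.035,-0.04,0],"roll":0,"jaw":0},{"xyz":[-0.075,-0.085,0],"roll":0,"jaw":0},{"xyz":[-0.115,-0.13,0],"roll":0,"jaw":0},{"xyz":[-0.155,-0.175,0],"roll":0,"jaw":0},{"xyz":[-0.195,-0.22,0],"roll":0,"jaw":0},{"xyz":[-0.235,-0.265,0],"roll":1,"jaw":0},{"xyz":[-0.275,-0.31,0],"roll":2,"jaw":0},{"xyz":[-0.3,-0.343,0],"roll":4,"jaw":0}]' 40
python3 -m pendant '[{"xyz":[-0.02,-0.02,0],"roll":0,"jaw":0},{"xyz":[-0.04,-0.045,0],"roll":0,"jaw":0},{"xyz":[-0.06,-0.07,0],"roll":0,"jaw":0},{"xyz":[-0.07,-0.09,0],"roll":0,"jaw":0},{"xyz":[-0.078,-0.104,0],"roll":0,"jaw":0},{"xyz":[-0.078,-0.104,0],"roll":0,"jaw":0},{"xyz":[-0.078,-0.104,0],"roll":0,"jaw":0},{"xyz":[-0.078,-0.104,0],"roll":0,"jaw":0}]'
python3 - <<'E'
from h import *
im,d,K,T=grab('wrist'); np.savez('wrist1.npz',im=im,d=d,K=K,T=T); cv2.imwrite('pics/wrist1.png',im)
s=env.state(); print(s['time_s'],s['ee_pos'],s['ee_rot'],s['force'])
P=cloud(d,K,T);np.set_printoptions(suppress=True,precision=1)
H,S,V=[x.astype(int) for x in cv2.split(cv2.cvtColor(im,cv2.COLOR_BGR2HSV))]
m=(H>18)&(H<32)&(S>150)&(V>70)&(abs(P[...,2]-93)<5)
nn,L,st,ce=cv2.connectedComponentsWithStats(m.astype(np.uint8));i=1+st[1:,4].argmax();q=P[L==i]
print(st[i],np.median(q,0),cv2.minAreaRect(q[:,:2].astype(np.float32)))
b=cv2.boxPoints(cv2.minAreaRect(q[:,:2].astype(np.float32)));print(b)
dark=(V<60)&(P[...,2]>100)&(P[...,2]<130)&(d>0)
nn,L,st,ce=cv2.connectedComponentsWithStats(dark.astype(np.uint8))
for i in range(1,nn):
    if st[i,4]>30: q=P[L==i];print('dark',st[i],np.median(q,0),q.min(0),q.max(0))
E
```

```text
time_s: 1.15
ee_pos: [423.3, -117.9, 213.9]
ee_rot: [-180.0, 0.0, -71.1]
force: [-0.1, -1.5, -0.5]
gripper_width: 91.6
time_s: 2.15
ee_pos: [495.6, -13.5, 214.0]
ee_rot: [180.0, -0.0, -71.2]
force: [-0.2, -0.5, 0.6]
gripper_width: 91.0
2.2 [495.73474484 -13.42884818 214.056237  ] [ 1.79997022e+02 -1.64708081e-02 -7.12047489e+01] [-0.54645344 -0.16942592  0.54651253]
[371 236  20  19 166] [463.3 -91.9  93.8] ((463.61981201171875, -92.64785766601562), (14.219244956970215, 23.82689666748047), 66.88436126708984)
[[ 449.9  -94.5]
 [ 471.8 -103.9]
 [ 477.4  -90.8]
 [ 455.5  -81.4]]
dark [204  60  25  25 467] [568.9  98.3 109.7] [560.   90.8 100. ] [578.  108.7 112.2]
dark [382 207  18  19 205] [503.1 -79.  122.4] [497.1 -86.  100.4] [506.9 -75.1 125.3]
```

View pics/wrist1.png

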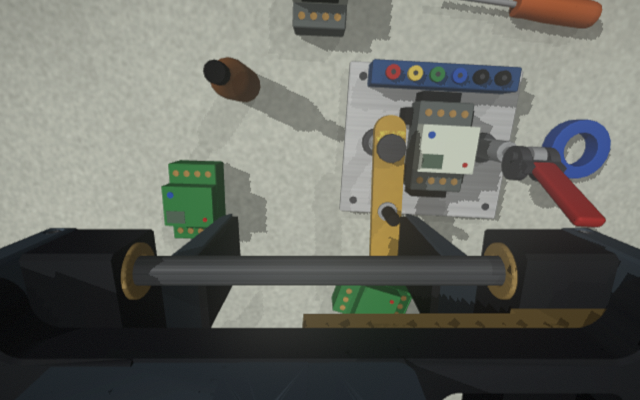

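The wrist view shows the peg's top at (390,210), the nut at (390,150), the stud and lever at (515,160), and the meter's front at (448,148). The cloud puts the peg at (502,-79), within 3 mm of the estimate. The right finger is still too close to the strap, so I back off 14 mm, move 10 mm outwards and then go down to tip height 103.

```bash
python3 -m pendant '[{"xyz":[-0.014,0.01,0],"roll":0,"jaw":0},{"xyz":[-0.014,0.01,0.01],"roll":0,"jaw":0},{"xyz":[-0.014,0.01,0.04],"roll":0,"jaw":0},{"xyz":[-0.014,0.01,0.075],"roll":0,"jaw":0},{"xyz":[-0.014,0.01,0.1],"roll":0,"jaw":0},{"xyz":[-0.014,0.01,0.111],"roll":0,"jaw":0},{"xyz":[-0.014,0.01,0.111],"roll":0,"jaw":0},{"xyz":[-0.014,0.01,0.111],"roll":0,"jaw":0}]'
cat > plan.py <<'E'
from h import *
import sys
piv=np.array([558,-58.5]); h0,fy=199.,16.5
s=env.state(); p0=s['ee_pos'][:2]; y0=s['ee_rot'][2]
c,sn=np.cos(np.radians(y0)),np.sin(np.radians(y0)); X=np.array([c,sn]);Y=np.array([sn,-c])
print(p0,s['ee_pos'][2],y0,s['force'])
for h in map(float,sys.argv[1:]):   # strap heading to reach
    a=np.radians(h); u=np.array([np.cos(a),np.sin(a)]); t=np.array([-u[1],u[0]])
    P=piv+54*u-65*t; yaw=h+90-360; d=P-p0
    print(h,P.round(1),'x %.3f y %.3f roll %.1f'%(d@X/1e3,d@Y/1e3,-(yaw-y0)))
E
python3 plan.py 195 199 205 211 217 223 229 235 241
```

```text
time_s: 3.2
ee_pos: [482.9, -2.8, 103.8]
ee_rot: [-179.9, -0.0, -71.1]
force: [0.5, -0.5, -0.3]
gripper_width: 91.0
[482.92490484  -2.83712337] 103.82089960445795 -71.14835437671668 [ 0.53181825 -0.52917323 -0.31281143]
195.0 [489.   -9.7] x 0.008 y -0.004 roll 3.9
199.0 [485.8 -14.6] x 0.012 y 0.001 roll -0.1
205.0 [481.6 -22.4] x 0.018 y 0.008 roll -6.1
211.0 [478.2 -30.6] x 0.025 y 0.013 roll -12.1
217.0 [475.8 -39.1] x 0.032 y 0.018 roll -18.1
223.0 [474.2 -47.8] x 0.040 y 0.023 roll -24.1
229.0 [473.5 -56.6] x 0.048 y 0.026 roll -30.1
235.0 [473.8 -65.5] x 0.056 y 0.029 roll -36.1
241.0 [475.  -74.2] x 0.065 y 0.031 roll -42.1
```

```bash
python3 -m pendant '[{"xyz":[0.008,0.001,0],"roll":0,"jaw":0},{"xyz":[0.012,0.001,0],"roll":0,"jaw":0},{"xyz":[0.018,0.008,0],"roll":-6,"jaw":0},{"xyz":[0.025,0.013,0],"roll":-12,"jaw":0},{"xyz":[0.032,0.018,0],"roll":-18,"jaw":0},{"xyz":[0.040,0.023,0],"roll":-24,"jaw":0},{"xyz":[0.048,0.026,0],"roll":-30,"jaw":0},{"xyz":[0.048,0.026,0],"roll":-30,"jaw":0}]'
python3 plan.py 235 241 247 253 259 265 271
python3 - <<'E'
from h import *
im,d,K,T=grab('scene'); a=im[130:270,150:340]; im2,d2,K2,T2=grab('side'); b=im2[90:230,260:450]
cv2.imwrite('pics/c2.png',cv2.resize(np.hstack([a,b]),None,fx=2.1,fy=2.1,interpolation=cv2.INTER_CUBIC))
E
```

```text
time_s: 4.2
ee_pos: [473.1, -57.2, 103.2]
ee_rot: [-180.0, -0.0, -41.3]
force: [-0.2, 0.4, 0.2]
gripper_width: 91.2
[473.07549733 -57.21537635] 103.168885648812 -41.29585069065105 [-0.20741493  0.44431604  0.249068  ]
235.0 [473.8 -65.5] x 0.006 y 0.006 roll -6.3
241.0 [475.  -74.2] x 0.013 y 0.012 roll -12.3
247.0 [477.1 -82.8] x 0.020 y 0.017 roll -18.3
253.0 [480.1 -91.1] x 0.028 y 0.021 roll -24.3
259.0 [483.9 -99.1] x 0.036 y 0.024 roll -30.3
265.0 [ 488.5 -106.6] x 0.044 y 0.027 roll -36.3
271.0 [ 494.  -113.6] x 0.053 y 0.029 roll -42.3
```

View pics/c2.png

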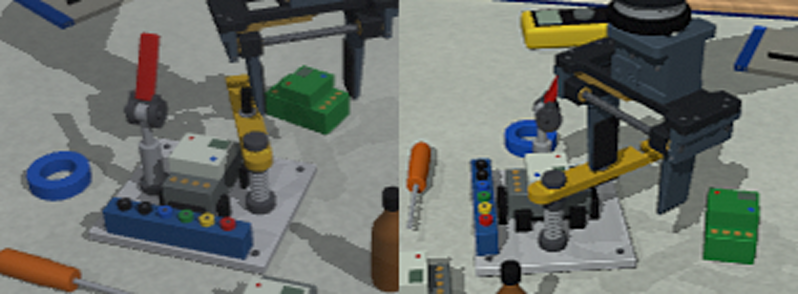

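The strap has turned about 30° with the finger behind the peg: nut at (257,145), finger at (255,90) in the left half. The lever at (148,65) is still open and clear of the gripper's body. I carry on.

```bash
python3 -m pendant '[{"xyz":[0.006,0.006,0],"roll":-6,"jaw":0},{"xyz":[0.013,0.012,0],"roll":-12,"jaw":0},{"xyz":[0.020,0.017,0],"roll":-18,"jaw":0},{"xyz":[0.028,0.021,0],"roll":-24,"jaw":0},{"xyz":[0.036,0.024,0],"roll":-30,"jaw":0},{"xyz":[0.044,0.027,0],"roll":-36,"jaw":0},{"xyz":[0.053,0.029,0],"roll":-42,"jaw":0},{"xyz":[0.053,0.029,0],"roll":-42,"jaw":0}]'
python3 plan.py 274 277 280 283 284 285 286 287 289
python3 - <<'E'
from h import *
im,d,K,T=grab('scene'); a=im[130:270,150:340]; im2,d2,K2,T2=grab('wrist'); b=cv2.resize(im2[40:320,180:560],(190,140),interpolation=cv2.INTER_AREA)
cv2.imwrite('pics/c3.png',cv2.resize(np.hstack([a,b]),None,fx=2.1,fy=2.1,interpolation=cv2.INTER_CUBIC))
E
```

```text
time_s: 5.3
ee_pos: [494.2, -113.4, 102.9]
ee_rot: [-180.0, -0.0, 0.7]
force: [-0.0, -0.1, 0.6]
gripper_width: 91.4
[ 494.155687   -113.37140084] 102.858893923019 0.7098126518207785 [-0.02639751 -0.13784699  0.57221034]
274.0 [ 496.9 -116.9] x 0.003 y 0.004 roll -3.3
277.0 [ 500.1 -120. ] x 0.006 y 0.007 roll -6.3
280.0 [ 503.4 -123. ] x 0.009 y 0.010 roll -9.3
283.0 [ 506.8 -125.7] x 0.013 y 0.013 roll -12.3
284.0 [ 508.  -126.6] x 0.014 y 0.013 roll -13.3
285.0 [ 509.2 -127.5] x 0.015 y 0.014 roll -14.3
286.0 [ 510.4 -128.3] x 0.016 y 0.015 roll -15.3
287.0 [ 511.6 -129.1] x 0.017 y 0.016 roll -16.3
289.0 [ 514.1 -130.7] x 0.020 y 0.018 roll -18.3
```

View pics/c3.png

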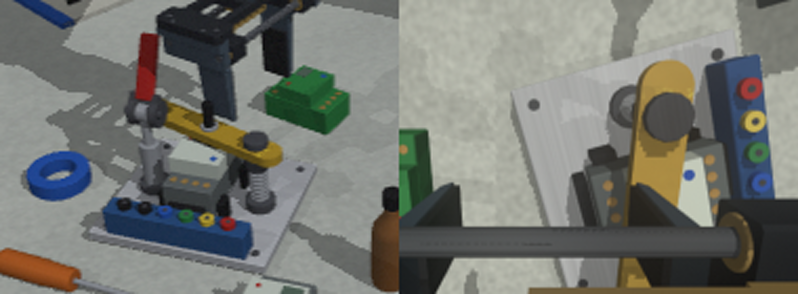

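The strap is about 15° short of home, its end near the stud at (165,110). The peg is at (208,112) with the finger behind it, and the lever has not moved. I close slowly from here and watch the force.

```bash
python3 -m pendant '[{"xyz":[0.003,0.004,0],"roll":-3,"jaw":0},{"xyz":[0.006,0.007,0],"roll":-6,"jaw":0},{"xyz":[0.009,0.010,0],"roll":-9,"jaw":0},{"xyz":[0.011,0.0115,0],"roll":-11,"jaw":0},{"xyz":[0.013,0.013,0],"roll":-12.5,"jaw":0},{"xyz":[0.014,0.0135,0],"roll":-13.5,"jaw":0},{"xyz":[0.015,0.014,0],"roll":-14.5,"jaw":0},{"xyz":[0.015,0.014,0],"roll":-14.5,"jaw":0}]'
cat > ang.py <<'E'
from h import *
import sys
np.set_printoptions(suppress=True,precision=1)
ims=[]
for n in ['scene','side']:
    im,d,K,T=grab(n); P=cloud(d,K,T); ims.append(im)
    H,S,V=[x.astype(int) for x in cv2.split(cv2.cvtColor(im,cv2.COLOR_BGR2HSV))]
    ok=(P[...,0]>400)&(P[...,0]<640)&(P[...,1]>-260)&(P[...,1]<0)
    q=P[ok&(H>18)&(H<32)&(S>150)&(V>70)&(abs(P[...,2]-93.5)<5)]
    m=q.mean(0); v=np.linalg.svd(q-m)[2][0]; v*=-np.sign(v[1]); t=(q-m)@v
    print(n,'strap',len(q),'heading',np.degrees(np.arctan2(v[1],v[0]))%360,'ends',m+v*t.min(),m+v*t.max())
    q=P[ok&((H<6)|(H>174))&(S>150)&(V>60)&(P[...,2]>85)]
    if len(q)>20:
        m=q.mean(0); v=np.linalg.svd(q-m)[2][0]; v*=-np.sign(v[0]); t=(q-m)@v
        print(n,'lever',len(q),'dir',v.round(3),'lean',np.degrees(np.arctan2(np.hypot(v[0],v[1]),v[2])),'ends',m+v*t.min(),m+v*t.max())
if len(sys.argv)>1: cv2.imwrite(sys.argv[1],cv2.resize(np.hstack([ims[0][130:270,150:340],ims[1][90:230,260:450]]),None,fx=2.1,fy=2.1,interpolation=cv2.INTER_CUBIC))
E
python3 plan.py 286 287 288 289 290 ; python3 ang.py
```

```text
time_s: 6.4
ee_pos: [509.2, -127.3, 102.9]
ee_rot: [180.0, -0.0, 15.3]
force: [0.4, -0.4, -0.4]
gripper_width: 91.5
[ 509.20829924 -127.26000155] 102.94414142276976 15.342746444024332 [ 0.39647088 -0.36596619 -0.38106893]
286.0 [ 510.4 -128.3] x 0.001 y 0.001 roll -0.7
287.0 [ 511.6 -129.1] x 0.002 y 0.002 roll -1.7
288.0 [ 512.9 -129.9] x 0.003 y 0.004 roll -2.7
289.0 [ 514.1 -130.7] x 0.004 y 0.005 roll -3.7
290.0 [ 515.4 -131.5] x 0.005 y 0.006 roll -4.7
scene strap 487 heading 283.27916291216854 ends [555.8 -30.6  93.1] [ 593.9 -192.4   93.2]
scene lever 212 dir [-0.4 -0.2  0.9] lean 27.020830835375598 ends [ 587.3 -174.   126.1] [ 559.8 -185.7  184.8]
side strap 212 heading 286.2800994156015 ends [549.6 -31.7  94.5] [ 592.8 -179.6   96.8]
```

```bash
python3 -m pendant '[{"xyz":[0.001,0,0],"roll":-0.5,"jaw":0},{"xyz":[0.0015,0.0005,0],"roll":-1,"jaw":0},{"xyz":[0.002,0.001,0],"roll":-1,"jaw":0},{"xyz":[0.0025,0.001,0],"roll":-1,"jaw":0},{"xyz":[0.003,0.001,0],"roll":-1,"jaw":0},{"xyz":[0.003,0.001,0],"roll":-1,"jaw":0},{"xyz":[0.003,0.001,0],"roll":-1,"jaw":0},{"xyz":[0.003,0.001,0],"roll":-1,"jaw":0}]'
python3 ang.py pics/c4.png
```

```text
time_s: 7.5
ee_pos: [512.2, -127.3, 102.9]
ee_rot: [180.0, -0.0, 16.3]
force: [-1.1, -0.4, 0.6]
gripper_width: 91.5
scene strap 505 heading 285.6403566349176 ends [554.7 -30.   93. ] [ 599.3 -189.3   93.1]
scene lever 205 dir [-0.4 -0.2  0.9] lean 24.509773835406115 ends [ 586.7 -174.6  125.8] [ 559.4 -185.7  190.3]
side strap 247 heading 288.7960217484461 ends [549.3 -31.6  95. ] [ 603.4 -190.6   95.9]
```

Still no stop force, so I creep on.

```bash
python3 -m pendant '[{"xyz":[0.0005,0,0],"roll":0,"jaw":0},{"xyz":[0.001,0,0],"roll":0,"jaw":0},{"xyz":[0.0015,0,0],"roll":0,"jaw":0},{"xyz":[0.002,0,0],"roll":0,"jaw":0},{"xyz":[0.002,0,0],"roll":0,"jaw":0},{"xyz":[0.002,0,0],"roll":0,"jaw":0},{"xyz":[0.002,0,0],"roll":0,"jaw":0},{"xyz":[0.002,0,0],"roll":0,"jaw":0}]'
python3 ang.py pics/c5.png
```

```text
time_s: 8.6
ee_pos: [513.3, -126.9, 102.9]
ee_rot: [-180.0, 0.1, 16.4]
force: [-3.5, -2.4, 2.6]
gripper_width: 91.0
scene strap 505 heading 285.97762890671845 ends [554.5 -30.3  93. ] [ 600.3 -190.2   93.1]
scene lever 193 dir [-0.4 -0.2  0.9] lean 26.908594472283937 ends [ 587.  -173.5  126.3] [ 560.7 -187.   184.7]
side strap 252 heading 289.29638936898687 ends [549.  -32.2  94.8] [ 602.7 -185.6   96.2]
```

View pics/c5.png

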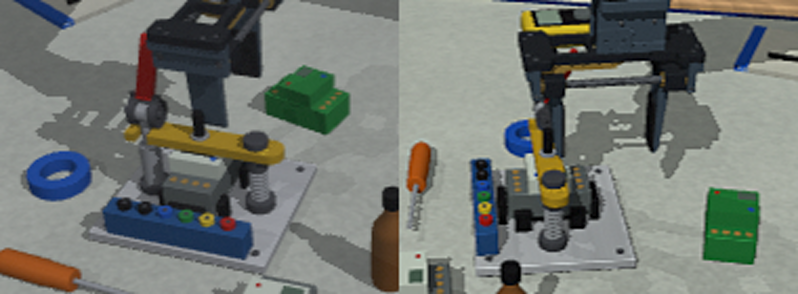

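The strap's end now encloses the stud at (145,135). The TCP lagged its command by 1 mm and the force rose to about 4 N, so the strap is reaching the stop. I push another 3 mm to seat it.

```bash
python3 -m pendant '[{"xyz":[0.001,0,0],"roll":0,"jaw":0},{"xyz":[0.002,0,0],"roll":0,"jaw":0},{"xyz":[0.003,0,0],"roll":0,"jaw":0},{"xyz":[0.003,0,0],"roll":0,"jaw":0},{"xyz":[0.003,0,0],"roll":0,"jaw":0},{"xyz":[0.003,0,0],"roll":0,"jaw":0},{"xyz":[0.003,0,0],"roll":0,"jaw":0},{"xyz":[0.003,0,0],"roll":0,"jaw":0}]'
python3 ang.py pics/c6.png; python3 -c "
from workcell import env; print(env.state()['force'])"
```

```text
time_s: 9.7
ee_pos: [514.1, -126.6, 102.6]
ee_rot: [-180.0, 0.4, 16.4]
force: [-8.6, -3.8, 4.1]
gripper_width: 91.3
scene strap 501 heading 285.5966130277264 ends [555.1 -30.7  92.7] [ 599.6 -190.4   92.6]
scene lever 192 dir [-0.4 -0.2  0.9] lean 28.0776341408743 ends [ 587.4 -173.4  126.4] [ 560.2 -187.8  184.1]
side strap 250 heading 289.3894918405239 ends [548.8 -31.3  94.6] [ 604.5 -189.6   95.4]
[-9.63846646 -4.73847891  4.84024769]
```

The force is about 10 N with no further motion and the strap's heading holds steady, so the strap is home against its stop. I back off, rise and shut the jaws.

```bash
python3 -m pendant '[{"xyz":[-0.01,0,0],"roll":0,"jaw":0},{"xyz":[-0.025,0,0],"roll":0,"jaw":0},{"xyz":[-0.025,0,-0.02],"roll":0,"jaw":0},{"xyz":[-0.025,0,-0.06],"roll":0,"jaw":0},{"xyz":[-0.025,0,-0.1],"roll":0,"jaw":0.5},{"xyz":[-0.025,0,-0.115],"roll":0,"jaw":1},{"xyz":[-0.025,0,-0.115],"roll":0,"jaw":1},{"xyz":[-0.025,0,-0.115],"roll":0,"jaw":1}]'
python3 ang.py pics/c7.png
cat > plan2.py <<'E'
from h import *
import sys
pin=np.array([592,-173.]); a=np.radians(16.5); fx=np.array([np.cos(a),np.sin(a)])
s=env.state(); p0=s['ee_pos']; y0=s['ee_rot'][2]
b=np.radians(y0); X=np.array([np.cos(b),np.sin(b)]);Y=np.array([X[1],-X[0]])
print(p0.round(1),y0.round(1),s['force'].round(1),s['gripper_width'].round(1))
def show(l,f,z):
    P=pin+f*fx; d=P-p0[:2]; print(l,P.round(1),z,'xyz %.3f %.3f %.3f'%(d@X/1e3,d@Y/1e3,(p0[2]-z)/1e3),'roll %.1f'%(y0-16.5))
show('hover',10,217); show('beside',10,170)
r=62
for A in np.arange(.45,1.66,.15):
    show('lean %.2f'%A,r*-np.sin(A)+4.5*np.cos(A)+13.5,round(112+r*np.cos(A)+4.5*np.sin(A),1))
E
python3 plan2.py
```

```text
time_s: 10.8
ee_pos: [492.1, -132.7, 216.3]
ee_rot: [-179.9, 0.1, 16.3]
force: [-0.7, 0.1, 0.5]
gripper_width: 54.2
scene strap 506 heading 286.0567115427937 ends [554.4 -30.5  93. ] [ 600.1 -189.    93. ]
scene lever 256 dir [-0.4 -0.1  0.9] lean 27.577897926297304 ends [ 588.  -174.5  126. ] [ 558.2 -182.8  185.3]
side strap 275 heading 287.7021118206688 ends [548.9 -31.   94.8] [ 599.2 -188.7   96. ]
side lever 129 dir [-0.4 -0.1  0.9] lean 27.53857791327211 ends [ 583.8 -170.5  129. ] [ 554.6 -179.5  187.6]Traceback (most recent call last):
  File "plan2.py", line 6, in <module>
    print(p0.round(1),y0.round(1),s['force'].round(1),s['gripper_width'].round(1))
                                                      ^^^^^^^^^^^^^^^^^^^^^^^^
AttributeError: 'float' object has no attribute 'round'
```

View pics/c7.png

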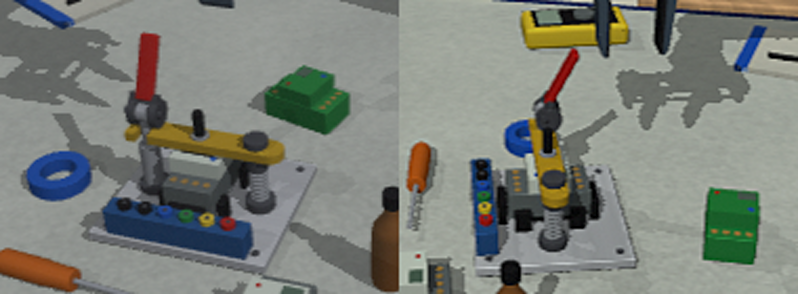

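Unobstructed, both views show the strap home across the meter with the stud in its slot (left, 145,140), at heading 286 to 288 where home is about 286.5 to 287. The lever is still open, leaning 27.5°, which is a lever angle of about 0.13 rad. Next is the lever.

```bash
sed -i "s/s\['gripper_width'\].round(1)/s['gripper_width']/;s/592,-173./593,-172./" plan2.py; python3 plan2.py | head -4
```

```text
[ 492.2 -132.7  216.3] 16.4 [ 0.5 -0.3 -0.7] 46.26543122262839
hover [ 602.6 -169.2] 217 xyz 0.096 0.066 -0.001 roll -0.1
beside [ 602.6 -169.2] 170 xyz 0.096 0.066 0.046 roll -0.1
lean 0.45 [ 584.  -174.7] 169.8 xyz 0.076 0.066 0.047 roll -0.1
```

```bash
python3 -m pendant '[{"xyz":[0.03,0.02,-0.005],"roll":0,"jaw":1},{"xyz":[0.06,0.04,-0.005],"roll":0,"jaw":1},{"xyz":[0.085,0.06,-0.005],"roll":0,"jaw":1},{"xyz":[0.096,0.066,-0.005],"roll":0,"jaw":1},{"xyz":[0.096,0.066,0.0],"roll":0,"jaw":1},{"xyz":[0.096,0.066,0.02],"roll":0,"jaw":1},{"xyz":[0.096,0.066,0.04],"roll":0,"jaw":1},{"xyz":[0.096,0.066,0.046],"roll":0,"jaw":1}]'
python3 ang.py pics/c8.png; python3 plan2.py
```

```text
time_s: 11.9
ee_pos: [601.6, -168.5, 170.5]
ee_rot: [-179.9, 0.2, 16.4]
force: [0.3, 1.3, 0.7]
gripper_width: 0.2
scene strap 501 heading 285.9005386999988 ends [554.8 -30.9  93. ] [ 599.8 -189.    93.1]
scene lever 142 dir [-0.4  0.1  0.9] lean 23.1996152390655 ends [ 586.7 -177.   125.7] [ 557.4 -170.9  195.7]
side strap 278 heading 287.58330375939 ends [549.  -31.   94.8] [ 600.  -191.8   96.1]
side lever 134 dir [-0.4 -0.1  0.9] lean 27.475551624142337 ends [ 584.3 -170.7  127.9] [ 555.1 -179.7  186.6]
[ 602.6 -168.8  171.5] 16.4 [-0.5 -0.2 -0.6] 0.4064361081991565
hover [ 602.6 -169.2] 217 xyz -0.000 0.000 -0.045 roll -0.1
beside [ 602.6 -169.2] 170 xyz -0.000 0.000 0.002 roll -0.1
lean 0.45 [ 584.  -174.7] 169.8 xyz -0.020 0.000 0.002 roll -0.1
lean 0.60 [ 575.9 -177.1] 165.7 xyz -0.028 0.000 0.006 roll -0.1
lean 0.75 [ 568.6 -179.2] 160.4 xyz -0.036 0.000 0.011 roll -0.1
lean 0.90 [ 562.1 -181.2] 154.1 xyz -0.042 0.000 0.017 roll -0.1
lean 1.05 [ 556.5 -182.8] 146.8 xyz -0.048 0.000 0.025 roll -0.1
lean 1.20 [ 552.1 -184.1] 138.7 xyz -0.053 0.000 0.033 roll -0.1
lean 1.35 [ 548.9 -185.1] 130.0 xyz -0.056 0.000 0.042 roll -0.1
lean 1.50 [ 547.  -185.6] 120.9 xyz -0.058 0.000 0.051 roll -0.1
lean 1.65 [ 546.3 -185.8] 111.6 xyz -0.059 0.000 0.060 roll -0.1
```

View pics/c8.png

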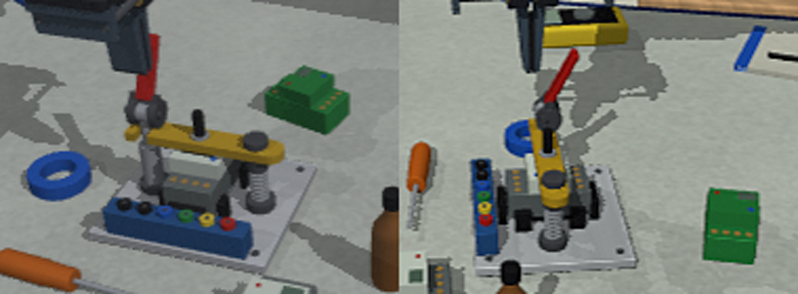

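The shut fingers stand on the lever's +x side (finger at side half (530,55), handle at (565,75)) with the strap undisturbed. I push along the arc to a lean of about 1.05 and then check.

```bash
python3 -m pendant '[{"xyz":[-0.012,0,0.002],"roll":0,"jaw":1},{"xyz":[-0.020,0,0.002],"roll":0,"jaw":1},{"xyz":[-0.024,0,0.004],"roll":0,"jaw":1},{"xyz":[-0.028,0,0.006],"roll":0,"jaw":1},{"xyz":[-0.036,0,0.011],"roll":0,"jaw":1},{"xyz":[-0.042,0,0.017],"roll":0,"jaw":1},{"xyz":[-0.048,0,0.025],"roll":0,"jaw":1},{"xyz":[-0.048,0,0.025],"roll":0,"jaw":1}]'
python3 ang.py pics/c9.png; python3 plan2.py|sed -n '1p;8,$p'
```

```text
time_s: 13.0
ee_pos: [556.7, -183.0, 146.2]
ee_rot: [-180.0, 0.1, 16.3]
force: [0.4, 0.5, 0.3]
gripper_width: 0.4
scene strap 466 heading 286.4432390456824 ends [554.  -31.8  92.3] [ 600.6 -189.9   91.9]
scene lever 112 dir [-0.8 -0.2  0.6] lean 55.89258976935131 ends [ 582.4 -176.5  123.5] [ 556.  -183.2  141.9]
side strap 263 heading 287.63740435285536 ends [549.6 -32.   93.9] [ 599.6 -189.1   95.2]
side lever 119 dir [-0.8 -0.2  0.6] lean 56.5327207193169 ends [ 580.  -173.2  125.5] [ 527.  -187.   161.7]
[ 557.  -182.6  146.2] 16.3 [-0.1 -0.1  0.5] 0.6557373953435678
lean 1.05 [ 556.5 -182.8] 146.8 xyz -0.000 0.000 -0.001 roll -0.2
lean 1.20 [ 552.1 -184.1] 138.7 xyz -0.005 0.000 0.008 roll -0.2
lean 1.35 [ 548.9 -185.1] 130.0 xyz -0.008 0.000 0.016 roll -0.2
lean 1.50 [ 547.  -185.6] 120.9 xyz -0.010 0.000 0.025 roll -0.2
lean 1.65 [ 546.3 -185.8] 111.6 xyz -0.011 0.000 0.035 roll -0.2
```

View pics/c9.png

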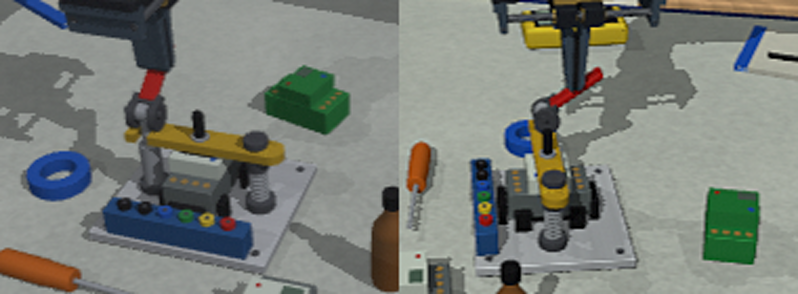

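The handle is at 56° (lean 0.98) and following the finger, and the strap is still home and starting to go down. I continue to level.

```bash
python3 -m pendant '[{"xyz":[-0.003,0,0.004],"roll":0,"jaw":1},{"xyz":[-0.005,0,0.008],"roll":0,"jaw":1},{"xyz":[-0.007,0,0.013],"roll":0,"jaw":1},{"xyz":[-0.008,0,0.018],"roll":0,"jaw":1},{"xyz":[-0.010,0,0.025],"roll":0,"jaw":1},{"xyz":[-0.010,0,0.029],"roll":0,"jaw":1},{"xyz":[-0.011,0,0.033],"roll":0,"jaw":1},{"xyz":[-0.011,0,0.033],"roll":0,"jaw":1}]'
python3 ang.py pics/c10.png
```

```text
time_s: 14.1
ee_pos: [546.2, -185.9, 115.5]
ee_rot: [180.0, 0.1, 16.4]
force: [-4.8, 1.1, 12.2]
gripper_width: 0.5
scene strap 433 heading 286.57558495568753 ends [553.3 -31.5  91.3] [ 600.5 -190.    91.3]
scene lever 60 dir [-1.  0. -0.] lean 92.71610267852594 ends [ 578.9 -181.1  116.4] [ 549.2 -180.9  115. ]
side strap 247 heading 286.67695852760437 ends [550.1 -32.   93. ] [ 589.5 -163.6   94.1]
side lever 118 dir [-1.  -0.3 -0. ] lean 92.71887837035388 ends [ 576.8 -174.7  117.6] [ 513.3 -191.5  114.5]
```

The handle is level at 92.7° and the force is 12 N. I push a little more to be sure it is at its stop.

```bash
python3 -m pendant '[{"xyz":[0,0,0.001],"roll":0,"jaw":1},{"xyz":[0,0,0.002],"roll":0,"jaw":1},{"xyz":[0,0,0.003],"roll":0,"jaw":1},{"xyz":[0,0,0.004],"roll":0,"jaw":1},{"xyz":[0,0,0.004],"roll":0,"jaw":1},{"xyz":[0,0,0.004],"roll":0,"jaw":1},{"xyz":[0,0,0.004],"roll":0,"jaw":1},{"xyz":[0,0,0.004],"roll":0,"jaw":1}]'
python3 ang.py
python3 -m pendant '[{"xyz":[0,0,-0.005],"roll":0,"jaw":1},{"xyz":[0.003,0,-0.02],"roll":0,"jaw":1},{"xyz":[0.003,0,-0.05],"roll":0,"jaw":1},{"xyz":[0.003,0,-0.09],"roll":0,"jaw":1},{"xyz":[-0.03,0,-0.11],"roll":0,"jaw":1},{"xyz":[-0.08,0,-0.12],"roll":0,"jaw":1},{"xyz":[-0.12,0,-0.12],"roll":0,"jaw":1},{"xyz":[-0.12,0,-0.12],"roll":0,"jaw":1}]'
python3 ang.py pics/c11.png; python3 plan2.py|head -1
```

```text
time_s: 15.2
ee_pos: [546.3, -186.1, 115.2]
ee_rot: [179.9, -0.0, 16.4]
force: [-12.2, 2.4, 31.9]
gripper_width: 0.2
scene strap 433 heading 286.29274294104556 ends [553.4 -31.   91.2] [ 599.8 -189.9   91.1]
scene lever 60 dir [-1.   0.1 -0. ] lean 91.7614733259031 ends [ 578.4 -182.1  116.4] [ 549.4 -179.4  115.5]
side strap 249 heading 286.88264404689545 ends [549.9 -31.6  92.8] [ 595.7 -182.5   94.1]
side lever 115 dir [-1.  -0.2 -0. ] lean 92.53812289526064 ends [ 576.6 -175.5  117.3] [ 513.2 -191.5  114.5]
time_s: 16.3
ee_pos: [430.2, -219.9, 230.4]
ee_rot: [-180.0, 0.0, 16.2]
force: [0.7, 0.5, -0.1]
gripper_width: 0.2
scene strap 435 heading 286.3138081894418 ends [553.5 -30.4  91.4] [ 600.1 -189.7   91.2]
scene lever 140 dir [-1.  -0.3 -0. ] lean 91.51757316679624 ends [ 577.8 -177.   116.6] [ 515.5 -194.1  114.9]
side strap 249 heading 286.71846174998865 ends [550.1 -31.5  92.9] [ 590.9 -167.6   94.1]
side lever 157 dir [-1.  -0.3 -0. ] lean 91.43052217716681 ends [ 576.6 -175.1  117.4] [ 513.8 -192.9  115.8]
[ 432.6 -219.7  230.2] 16.3 [-0.6 -0.3 -0.2] 0.3842974036784785
```

View pics/c11.png

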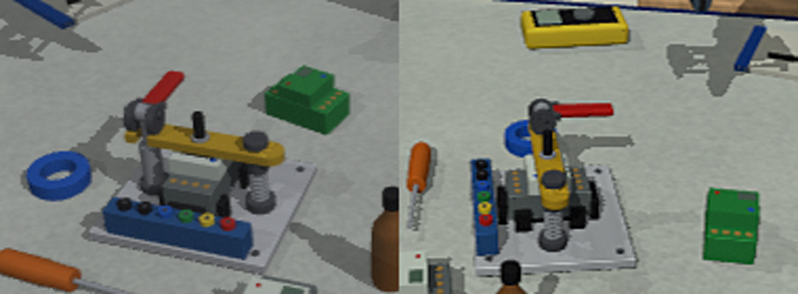

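Both views show the handle level at 91.5°, which is a lever angle of about 1.247 rad, and the strap home with the robot clear. One last check: how far the strap and meter went down, and whether the bystanders stayed put.

Run:
```python
from h import *
for n in ['scene','side']:
    z=np.load(n+'0.npz'); A=cloud(z['d'],z['K'],z['T'])
    im,d,K,T=grab(n); B=cloud(d,K,T); a=np.radians(16.5)
    def loc(P):
        q=P[...,:2]-[574,-116]; return q[...,0]*np.cos(a)+q[...,1]*np.sin(a),-q[...,0]*np.sin(a)+q[...,1]*np.cos(a),P[...,2]
    x,y,h=loc(A);x2,y2,h2=loc(B); m=(abs(x)<43)&(abs(y)<25)&(h>54)&(h<85)&(abs(h-h2)<5)&(abs(x)>0)
    for nm,lo,hi in(('body',54,66),('front',74,84)):
        k=m&(h>lo)&(h<hi); print(n,nm,k.sum(),'dz mean %.2f med %.2f'%((h2-h)[k].mean(),np.median((h2-h)[k])) if k.sum() else '')
    k=(abs(x)>47)&(abs(x)<84)&(abs(y)<94)&(abs(h-16)<3)&(abs(h-h2)<5); print(n,'plate ref dz %.2f'%(h2-h)[k].mean(),k.sum())
    df=cv2.absdiff(im,z['im']).max(2)>40; df&=(A[...,0]>250)&(A[...,0]<850)&(abs(A[...,1])<420)
    nn,L,st,ce=cv2.connectedComponentsWithStats(df.astype(np.uint8))
    print(n,'changed',[st[i].tolist() for i in range(1,nn) if st[i,4]>25])
```

```text
scene body 202 dz mean -0.75 med -0.74
scene front 132 dz mean -0.34 med -0.59
scene plate ref dz 0.10 493
scene changed [[211, 146, 27, 34, 443], [269, 165, 26, 45, 477], [219, 183, 50, 24, 694], [175, 184, 16, 16, 114], [192, 184, 26, 15, 189], [203, 205, 12, 6, 44], [264, 207, 12, 5, 34]]
side body 141 dz mean -1.24 med -1.06
side front 69 dz mean -1.52 med -1.38
side plate ref dz 0.53 468
side changed [[320, 113, 82, 79, 1817], [349, 155, 23, 5, 99], [328, 184, 12, 8, 60]]
```

```bash
python3 -c "
from workcell import env; print(env.job_done()); s=env.state(); print(s['time_s'],s['force'])"
```

```text
the job is handed in; nothing more can be done
None
the job is handed in; nothing more can be done
```

The strap is swung home onto the stud, the cam lever is fully down, and I handed the job in at about 16.5 s; no verdict came back. I pushed the strap's peg with the outside of the open finger until it stopped at about 10 N. I then pushed the lever down with the shut fingers, up to 32 N against its stop, and drew the arm clear.

- **Strap:** its heading measured 286.3° and 286.7° in the two cameras, against my estimate of about 286.5° for home.
- **Lever:** the handle leans 91.5°, which is a lever angle of about 1.25 rad, its hard stop. It held there after release.
- **Robot and loose things:** the final force reading was about 0 N with the arm clear. Only the strap, the lever and their shadows changed in the pictures, and the robot never touched the meter or the bystanders.
- **Meter depth is less certain:** the strap went down about 1.8 mm by depth camera, where about 2.7 mm was expected. The meter's own drop read about 0.4 to 0.9 mm in the scene view and 1.6 to 2.1 mm in the side view, after correcting for drift on the plate. These readings scatter around the expected 1.4 mm, so they support at least 1 mm on the contacts but do not prove it. With the lever at its stop there was nothing more to push.

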